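# Short spin on the microcentrifuge

## Robot

A 6-joint arm with a two-finger parallel gripper is mounted at the origin on the work surface. World frame = base frame: x ahead of the robot, y to its left, z up, the work surface at z = 0. Lengths are in mm, angles in rad, forces in N, time in s.
With the tool pointing down it reaches from about 300 to 775 mm from the base axis. Payload 14.6 kg.
Tool frame: the origin (TCP) lies midway between the tips of the shut fingers; the grasp point (between the pads) lies 19 mm behind it (env.hold_point_z is the distance from the TCP to the grasp point, in mm); z points along the fingers, y is the line along which they close (so a half turn about z gives the same grasp; the last joint's range is limited). The gripper opens to 85 mm and grips with 20 to 120 N. Pads are 22 mm wide; open, the fingers measure 114 mm over their backs; the gripper's body (76 mm by 85 mm) begins 54 mm behind the grasp point. The pads swing forward as they close: fully open they stand 13 mm farther back than shut.
Start: joints at [1.066, 0.3, 1.521, -0, 1.321, -0.067], TCP at [233.168, 498.119, 231.281] pointing down, gripper open.
Joint ranges: [-3.03, 3.03], [-0.79, 2.21], [0.23, 2.52], [-1.04, 4.18], [0, 3.07], [-2.55, 2.55]. Speed limits (rad/s): [2.22, 2.22, 2.57, 3.14, 3.14, 3.14].

## Interface

Orientations are given as a 3x3 rotation matrix whose columns are the frame's x, y, z axes.
In Python, from station import env gives the robot as it stands.
- The arm moves only by the tool step_arm, never from a script. Its argument "targets" is a list that holds one entry, the list of rows, each a list of 5 numbers: the shift along the tool's x, y, z in m, then the turn about the tool's z in degrees, then the opening, from 0 (shut) to 1 (fully open). In form: [[[tx, ty, tz, spin, claw], ...]]. A call has 1 to 5 rows; each row is the pose to reach, as a shift and turn from the pose commanded when the call began, along the tool's axes at that moment; what a row does not reach only later rows make up. A row lasts 1/10 s, in which the tool goes at most 50 mm and 8.59 degrees, less where a joint would pass 70% of its speed; a pose out of reach is approached as far as the arm can. A call with a gripper value outside its range is refused whole. The fingers move at their own pace and stop on an object; "force" is the grip in N (left out, the last holds). Time passes only in rows, so rows that repeat a pose let the fingers close. It gives the time, the measured TCP pose, the force, the opening and the grip force at its end, in the units of the state.
- env.get_obs(): the state, without advancing time (a new reading comes with each control period).
- env.grab_frame(name): name is "scene" or "top"; returns the picture (480x640x3 uint8, red, green, blue); there is no depth.
- env.camera_info(name): a dict with "camera_matrix" (3x3 intrinsics, pixels), "eye" and "orientation" of the camera in the world. Camera axes: x right, y up, looking along -z (the intrinsics and any distortion apply to the point x, -y, -z); pixel columns grow to the right and rows downward; lengths in mm; the calibration is good to about 2 mm. A picture is of the moment at which its call begins. camera_info takes no time and is no camera call.
- env.hand_in(): hands the job in; it is judged then, once.
The state is a dict: "clock": time; "joint_positions": joint angles; "qd": joint speeds; "joint_efforts": joint torques, N m; "tcp_pos": TCP position; "tcp_rot": TCP orientation; "wrist_force": force on the tool from outside, world axes, zero at the start; "moment": the same for the moment, N m; "finger_gap": finger opening in mm; "grasp_force": force on a finger pad.
Only numpy, scipy, OpenCV 4.12 (cv2) and the standard library are available. Lean on these libraries where they do the work, as an engineer would, in place of code of your own. Each camera call takes 0.05 s, during which the arm holds its last target. There are 200 camera calls.

## Task

Give the loaded tubes a short spin: set the rotor lid (the black disc with a knob, lying on the bench) squarely onto the centrifuge's rotor and let go of it, then swing the centrifuge's cover fully shut. Only then press the pulse key, the oblong one on the keypad, fully down with the fingertips and keep it there, pushing with less than 40 N: the spin lasts only as long as the key is down, so finish while still holding it. Do not press the two round keys, and leave everything else on the bench where it is.

Things in the scene. Friction and masses are not known exactly. Their poses are not given: they have to be found in the camera images.
- centrifuge: Microcentrifuge, white housing fixed to the bench, 240 deep (x) x 225 wide (y), rim 130 mm high. Origin: bench level under its middle; x points from keypad (front, robot side) to hinge (rear), y left seen from the keypad, z up. The keypad slopes along the front edge: oblong pulse key at the right (y -75 mm), display in the middle, two round 17 mm keys at the left (y 64, 90 mm). Bowl 150 mm wide.
- cover (a joint): Angle of the centrifuge's cover in rad: 0 shut flat on the rim, 1.75 leaning back at its stop; starts open, 1.45 to 1.70. Stiff hinge: the cover stays wherever it is left; about 3 N at its free edge moves it. A plate with a smoked window, 215 mm wide, reaching 168 mm from the hinge line, 14 mm thick (from 4 mm inside to 10 mm outside the hinge line's plane).
- cover_hinge (a point): Middle of the cover's hinge line, 105 mm behind the centrifuge's origin, 137 mm above the bench. The hinge line runs along the centrifuge's y. The point turns with the cover: its -x axis points along the cover to the lip, its z axis out of the cover's outer face (up when shut, to the rear when open).
- cover_lip (a point): Middle of the tip of the cover's lip, a tab 70 mm wide and 8 mm thick in the middle of the free edge, 182 mm from the hinge; turns with the cover (same axes as the hinge point). Open it is about 320 mm above the bench, shut 140 mm.
- rotor_seat (a point): Where the middle of the rotor lid's underside belongs: top of the rotor's flat hub (40 mm wide), on the rotor's upright axis, 88 mm above the bench in the bowl, 18 mm behind the centrifuge's origin. A 10 mm steel spindle with a tapered tip stands 14 mm above this point. The rotor (124 mm wide) turns freely by hand; its yaw does not matter.
- rotor_lid: Rotor lid, loose, flat on the bench, knob up: black disc 96 mm wide, 5 mm thick, with a round knob in the middle, 28 mm wide, top 35 mm above the underside. About 80 g. Origin: centre of the underside, z up. A blind bore in the underside, 14 mm wide, 20 mm deep, takes the rotor's spindle. Once on the hub, its knob's top is 123 mm above the bench, 10 mm below the shut cover.
- pulse_key (a joint): Travel of the pulse key in m: 0 released, 0.006 fully down at its hard stop; it moves square to the sloping keypad. Spring-loaded: about 2 N to start it, 4.4 N at 4 mm, 5.6 N at the stop, beyond which the push rises steeply; springs back when let go.
- pulse_cap: Cap of the pulse key: plain grey oblong, 28 mm (x, up the slope) by 36 mm (y), 11 mm proud of the keypad. Origin: middle of the cap at the level of the keypad when released, 92 mm ahead of the centrifuge's origin, 99 mm above the bench. Its z axis points out of the keypad, along the key's travel, leaning 0.3 rad from upright to the front.
- pulse_top (a point): Middle of the top face of the pulse key's cap; z out of the keypad. About 110 mm above the bench when released.
- start_key (a joint): Travel of the nearer-to-the-middle round key in m (0 released, 0.003 down). Not to be pressed.
- stop_key (a joint): Travel of the outer round key in m (0 released, 0.003 down). Not to be pressed.
- petri_dish: Clear flat dish with lid, 92 mm wide, 16 mm high, no knob; origin under its centre. Bystander; it and the rotor lid may have changed places.
- marker: Marker pen lying along its x axis, 130 mm long, 14 mm thick, between the centrifuge and the rotor lid. Bystander.
- reagent_bottle: Clear bottle with white cap, 66 mm wide, 145 mm high; origin under its centre. Bystander.
- beaker: Glass beaker, 68 mm wide, 85 mm high; origin under its centre. Bystander.
- tube_rack: White microtube rack, 210 x 75 mm, 46 mm high with its tubes; origin under its centre. Bystander.
- tip_box: Grey tip box with clear lid, 122 x 87 mm, 71 mm high; origin under its centre. Bystander.
Not all that is in view belongs to the job. Of the things shaped like the rotor_lid, the black one is meant.

How it is judged (in metres and radians):
On the way, in this order (a step that is already met when the one before it is completed fails the run):
1. the rotor lid sits flat on the rotor's hub, let go (horizontal distance between rotor_lid and rotor_seat below 0.004 m and z of rotor_lid in the frame of rotor_seat between -0.003 and 0.003 m and angle between rotor_lid's own z axis and vertical below 0.06 rad and contact force between the fingers and rotor_lid below 0.1 N), for 0.2 s.
2. the cover is shut on the rim (horizontal distance between rotor_lid and rotor_seat below 0.004 m and z of rotor_lid in the frame of rotor_seat between -0.003 and 0.003 m and angle between rotor_lid's own z axis and vertical below 0.06 rad and value of joint cover below 0.03 rad), for 0.2 s.
At the end, for the whole second after the job is handed in: The fingers hold the pulse key down (travel over 4.5 of its 6 mm, finger force over 3 N), the cover is shut (within 0.03 rad), and the rotor lid sits flat on the rotor's hub (within 4 mm of its axis, 3 mm in height, 0.06 rad of level) (all of step 2 and value of joint pulse_key above 0.0045 m and contact force between the fingers and pulse_cap above 3 N); the arm keeps its last pose, push and grip.
It fails at once if the pulse key is pressed while the cover is open (value of joint pulse_key above 0.002 m and value of joint cover above 0.05 rad).
It fails at once if the pulse key is pushed with 40 N or more (contact force between the fingers and pulse_cap above 40 N).
It fails at once if a round key is pressed (value of joint any of start_key, stop_key above 0.0015 m).
It fails at once if another thing on the bench is shifted by more than 30 mm or knocked over (distance of any of petri_dish, marker, reagent_bottle, beaker, tube_rack, tip_box from where it was at the start of the episode above 0.03 m or angle between any of petri_dish, marker, reagent_bottle, beaker, tube_rack, tip_box's own z axis and vertical above 0.5 rad).
It also fails if it takes over 61 s, if anything falls off the work surface, if the arm or the gripper's body presses on something with over 40 N, if the wrist force passes 120 N, or if a joint passes its speed limit or range.

## Working session

There is one attempt and no reset: what is moved stays moved. The work goes in short steps, Python scripts to look and compute and a tool call to move; the robot and the scene stay as the last step left them, time stands still between calls to the robot, and variables do not carry over. Pictures are saved under pics/ and viewed, at most 10 in all, crops included, and the job is handed in when it is done.

Besides the shell and the picture viewer there is one more tool, called as name([rows], argument=value, ...), one row to a line, values as JSON. step_arm: Moves the arm, as the interface text tells. Its arguments: {"type":"object","properties":{"targets":{"type":"array","items":{"type":"array","items":{"type":"array","items":{"type":"number"}}}},"force":{"type":"number"}},"required":["targets"]}

```bash
mkdir -p pics; python3 - <<'E'
from station import env
import cv2,numpy as np
for n in("scene","top"):
    cv2.imwrite(f"pics/{n}0.png",env.grab_frame(n)[:,:,::-1]); print(n,env.camera_info(n))
o=env.get_obs();print(o['clock'],o['tcp_pos'],o['tcp_rot'],env.hold_point_z)
E
```

```text
scene {'camera_matrix': array([[544.33939335,   0.        , 323.37514088],
       [  0.        , 544.33939335, 243.49906083],
       [  0.        ,   0.        ,   1.        ]]), 'eye': array([1441.864702  ,  630.4331213 , 1054.70443584]), 'orientation': array([[-0.53143229, -0.53740823,  0.65480692],
       [ 0.84703661, -0.34663347,  0.40295683],
       [ 0.01042568,  0.76878971,  0.63941667]])}
top {'camera_matrix': array([[453.4170005 ,   0.        , 325.76175759],
       [  0.        , 453.4170005 , 242.36156755],
       [  0.        ,   0.        ,   1.        ]]), 'eye': array([ 387.22936796,   10.20131792, 1228.63983877]), 'orientation': array([[ 0.02414337,  0.99645126, -0.08063493],
       [-0.9995878 ,  0.02280843, -0.01743573],
       [-0.0155347 ,  0.08102265,  0.99659119]])}
0.1 [233.06207828 497.96266297 230.78421602] [[-9.05706940e-01  4.23904089e-01 -5.11159142e-04]
 [ 4.23904388e-01  9.05706517e-01 -8.80363368e-04]
 [ 8.97705346e-05 -1.01403382e-03 -9.99999482e-01]] 18.700000000000003
```

View pics/scene0.png

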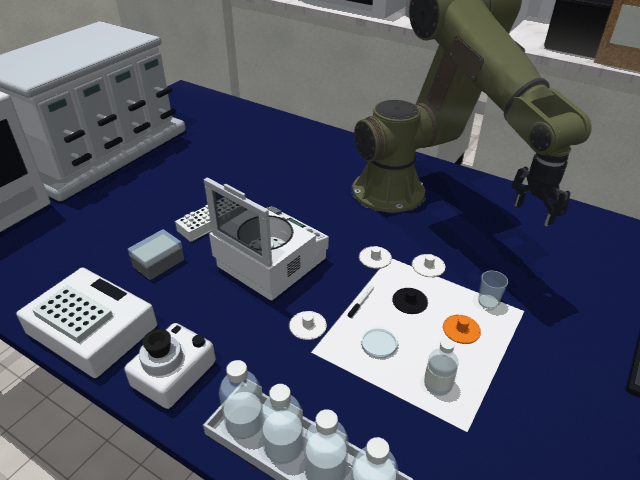

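View pics/top0.png

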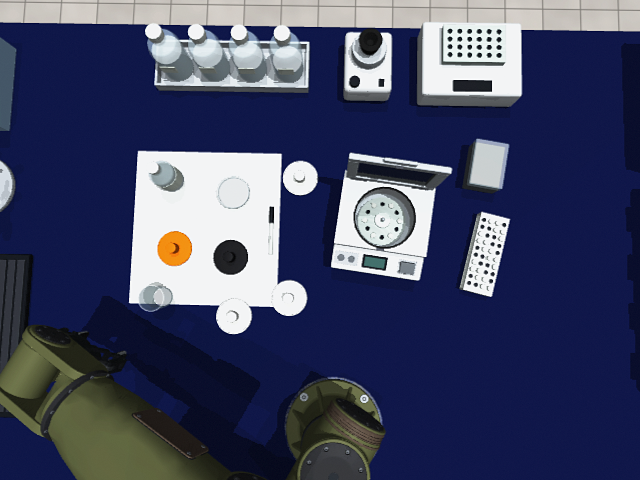

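The top view shows the black lid at about (231,257), the rotor at about (384,219), and the keypad with the pulse key at (407,268). The scene view shows the lid at about (410,300). The marker is at (270,230) in the top view. I'll measure these next.

```bash
cat > h.py <<'E'
from station import env
import cv2,numpy as np
def ray(n,uv):
    c=env.camera_info(n);K=c['camera_matrix']
    d=np.array([(uv[0]-K[0,2])/K[0,0],-(uv[1]-K[1,2])/K[1,1],-1]);return c['eye'],c['orientation']@d
def onz(n,uv,z):
    e,d=ray(n,uv);return e+d*(z-e[2])/d[2]
def proj(n,p):
    c=env.camera_info(n);q=c['orientation'].T@(np.array(p)-c['eye']);K=c['camera_matrix']
    return np.array([K[0,0]*q[0]/-q[2]+K[0,2],-K[1,1]*q[1]/-q[2]+K[1,2]])
def tri(u1,u2):
    (e1,d1),(e2,d2)=ray("top",u1),ray("scene",u2)
    t=np.linalg.lstsq(np.c_[d1,-d2],e2-e1,rcond=None)[0];a=e1+t[0]*d1;b=e2+t[1]*d2
    return (a+b)/2,np.linalg.norm(a-b)
E
python3 - <<'E'
from h import *
np.set_printoptions(precision=1,suppress=True)
t=cv2.imread("pics/top0.png");s=cv2.imread("pics/scene0.png")
for n,im,(x0,y0,x1,y1) in(("top",t,(205,232,258,282)),("scene",s,(385,283,435,318))):
    m=(im[y0:y1,x0:x1].max(2)<60).astype(np.uint8)
    c=max(cv2.findContours(m,0,1)[0],key=cv2.contourArea)
    e=cv2.fitEllipse(cv2.convexHull(c));u=np.array(e[0])+[x0,y0];print(n,u,e[1],onz(n,u,5))
cv2.imwrite("pics/ct.png",cv2.resize(t[145:285,325:465],None,fx=4.2,fy=4.2,interpolation=cv2.INTER_CUBIC))
cv2.imwrite("pics/cs.png",cv2.resize(s[170:300,200:335],None,fx=4.4,fy=4.4,interpolation=cv2.INTER_CUBIC))
E
```

```text
top [230.4 256.7] (33.4830322265625, 34.02198791503906) [441.4 289.    5. ]
scene [409.7 300.5] (25.381914138793945, 34.67589569091797) [444.1 290.8   5. ]
```

View pics/ct.png

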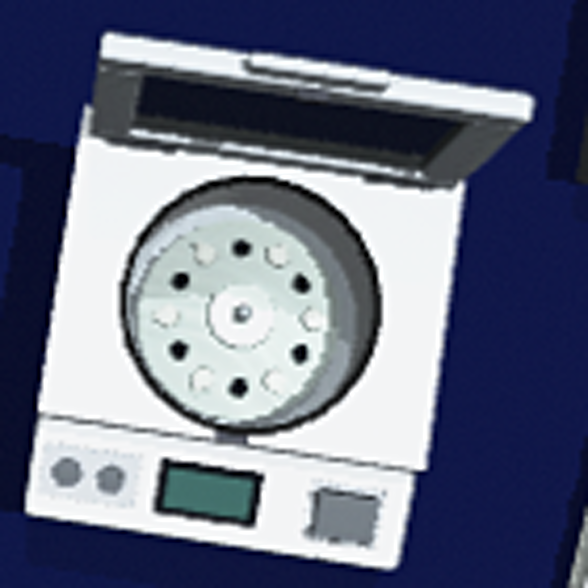

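View pics/cs.png

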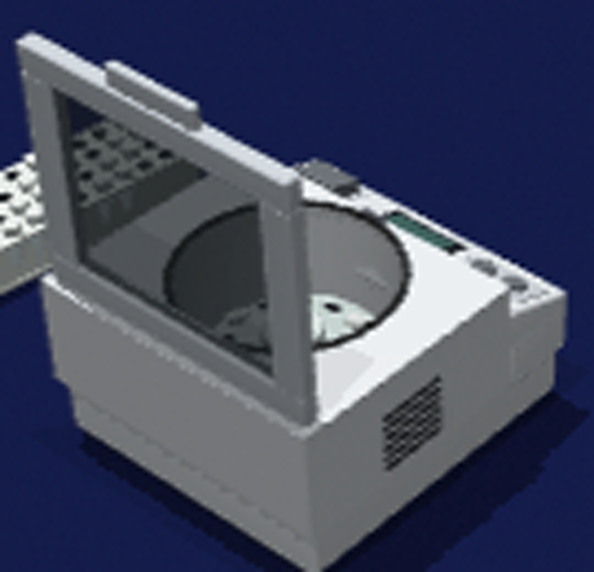

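The top crop shows the hub at crop (240,316), the pulse key at (345,516), the round keys at (111,480) and (66,472), and the rim corners. The scene crop shows the lip, cover and pulse key at about (330,178). I'll fit the pose from these points.

```bash
python3 - <<'E'
from h import *
from scipy.optimize import least_squares
np.set_printoptions(precision=2,suppress=True)
T=lambda x,y:np.array([x/4.2+325-.4,y/4.2+145-.4]); S=lambda x,y:np.array([x/4.4+200-.4,y/4.4+170-.4])
s,c=np.sin(.3),np.cos(.3)
seat=onz("top",T(240,316),88);tip=onz("top",T(240,313),102)
pk=onz("top",T(345,516),109.5);k1=onz("top",T(111,480),102);k2=onz("top",T(66,472),102)
kl,kr=onz("top",T(40,415),130),onz("top",T(425,470),130)
rl,rr=onz("top",T(88,103),130),onz("top",T(465,185),130)
print("seat",seat,tip,"pk",pk,k1,k2)
for a,b in((k2,pk),(kr,kl),(rr,rl)):
    d=(b-a)*(-1 if a is k2 else 1);print("yaw",np.arctan2(-d[0],d[1]),np.linalg.norm(d))
P=np.array([[18,0],[18,0],[-95.3,-75],[-95,64],[-95,90]]);Q=np.array([seat,tip,pk,k1,k2])[:,:2]
def f(v):
    R=np.array([[np.cos(v[2]),-np.sin(v[2])],[np.sin(v[2]),np.cos(v[2])]]);return (P@R.T+v[:2]-Q).ravel()
r=least_squares(f,[450,-100,0]);x,y,w=r.x;print("pose",r.x,r.fun)
R=np.array([[np.cos(w),-np.sin(w),0],[np.sin(w),np.cos(w),0],[0,0,1]])
W=lambda p:R@np.array(p,float)+[x,y,0]
print("rim check",[R.T@(a-[x,y,0]) for a in(kl,kr,rl,rr)])
print("seat",W([18,0,88]),"pulse",W([-95.3,-75,109.5]),"hinge",W([105,0,137]))
print("scene pulse px",proj("scene",W([-95.3,-75,109.5])),S(330,182))
for th in(1.45,1.5,1.55,1.6,1.65,1.7):
    L=W([105-182*np.cos(th),0,137+182*np.sin(th)])
    print(th,L,proj("top",L),proj("scene",L),T(317,72),S(152,95))
E
```

```text
seat [ 539.91 -110.05   88.  ] [ 539.83 -108.55  102.  ] pk [ 420.45 -170.8   109.5 ] [438.66 -33.83 102.  ] [442.77  -7.13 102.  ]
yaw -0.13554749690934348 165.35143547999203
yaw -0.1194393349655561 223.76488397450987
yaw -0.1974031956945381 224.7230023379263
pose [ 523.78 -108.07   -0.13] [ 1.73 -0.29  1.8  -1.8  -0.71  0.42 -1.    1.29 -1.82  0.38]
rim check [array([-64.19, 109.86, 130.  ]), array([ -62.47, -113.9 ,  130.  ]), array([121.42, 109.41, 130.  ]), array([ 105.63, -114.76,  130.  ])]
seat [ 541.63 -110.35   88.  ] pulse [ 419.74 -170.38  109.5 ] hinge [ 627.93 -121.38  137.  ]
scene pulse px [273.94 209.32] [274.6  210.96]
1.45 [ 606.18 -118.6   317.67] [398.53 172.91] [241.73 184.9 ] [400.08 161.74] [234.15 191.19]
1.5 [ 615.16 -119.74  318.54] [399.21 168.48] [238.98 186.2 ] [400.08 161.74] [234.15 191.19]
1.55 [ 624.18 -120.9   318.96] [399.86 164.09] [236.22 187.66] [400.08 161.74] [234.15 191.19]
1.6 [ 633.2  -122.05  318.92] [400.47 159.75] [233.45 189.3 ] [400.08 161.74] [234.15 191.19]
1.65 [ 642.21 -123.2   318.43] [401.05 155.49] [230.67 191.11] [400.08 161.74] [234.15 191.19]
1.7 [ 651.19 -124.35  317.48] [401.59 151.32] [227.91 193.08] [400.08 161.74] [234.15 191.19]
```

step_arm([
  [[-0.047,-0.017,0.01,0,0.6],[-0.093,-0.034,0.02,0,0.6],[-0.14,-0.051,0.03,0,0.6],[-0.185,-0.067,0.04,0,0.6],[-0.23,-0.083,0.05,0,0.6]],
])

```text
clock: 0.6
tcp_pos: [407.3, 323.8, 180.8]
tcp_rot: [[-0.906, 0.424, -0.0], [0.424, 0.906, -0.0], [0.0, -0.0, -1.0]]
wrist_force: [0.2, 0.7, -0.4]
finger_gap: 51.0
grasp_force: 0.0
```

step_arm([
  [[-0.03,-0.01,0.03,0,0.6],[-0.046,-0.016,0.07,0,0.6],[-0.046,-0.016,0.1,0,0.6],[-0.046,-0.016,0.115,0,0.6],[-0.046,-0.016,0.115,0,0.6]],
])

```text
clock: 1.1
tcp_pos: [440.1, 290.6, 64.0]
tcp_rot: [[-0.906, 0.424, -0.004], [0.424, 0.906, -0.002], [0.003, -0.004, -1.0]]
wrist_force: [-0.1, -0.3, -0.2]
finger_gap: 51.3
grasp_force: 0.0
```

```bash
python3 - <<'E'
from h import *
np.set_printoptions(precision=1,suppress=True)
s=env.grab_frame("scene")[:,:,::-1];t=env.grab_frame("top")[:,:,::-1];p=env.get_obs()['tcp_pos'];print(p,proj("scene",p),proj("top",p))
a=cv2.resize(s[215:335,350:470],None,fx=3.3,fy=3.3,interpolation=2);b=cv2.resize(t[195:315,170:290],None,fx=3.3,fy=3.3,interpolation=2)
cv2.imwrite("pics/near.png",np.hstack([a,b]))
E
```

```text
[441.3 291.6  66.7] [413.  283.4] [224.  255.5]
```

View pics/near.png

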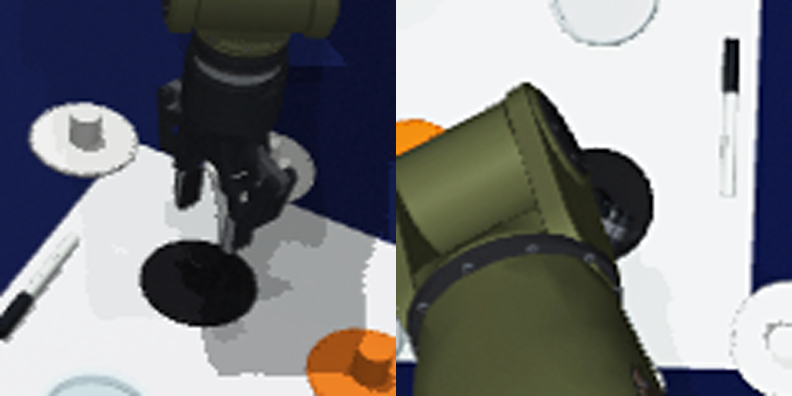

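Left (scene) the open fingers straddle the knob just above the lid; right (top) the arm hides most of it. Descending and gripping.

step_arm([
  [[-0.002,-0.001,0.03,0,0.6],[-0.002,-0.001,0.05,0,0.6],[-0.002,-0.001,0.057,0,0.6],[-0.002,-0.001,0.057,0,0.6],[-0.002,-0.001,0.057,0,0.6]],
])

```text
clock: 1.7
tcp_pos: [443.1, 290.2, 10.6]
tcp_rot: [[-0.906, 0.424, 0.002], [0.424, 0.906, 0.001], [-0.001, 0.001, -1.0]]
wrist_force: [-1.2, 0.5, 0.2]
finger_gap: 51.1
grasp_force: 0.0
```

step_arm([
  [[0,0,0,0,0.2],[0,0,0,0,0.2],[0,0,0,0,0.2],[0,0,0,0,0.2],[0,0,0,0,0.2]],
], force=40)

```text
clock: 2.2
tcp_pos: [443.0, 290.0, 10.5]
tcp_rot: [[-0.906, 0.424, 0.001], [0.424, 0.906, 0.001], [-0.001, 0.001, -1.0]]
wrist_force: [-2.3, -1.3, 7.4]
finger_gap: 26.9
grasp_force: 38.9
```

step_arm([
  [[0,0,-0.04,0,0.2],[0,0,-0.09,0,0.2],[0,0,-0.14,0,0.2],[-0.02,-0.025,-0.17,0,0.2],[-0.04,-0.05,-0.19,0,0.2]],
])

```text
clock: 2.7
tcp_pos: [457.9, 227.2, 202.6]
tcp_rot: [[-0.906, 0.422, 0.004], [0.422, 0.906, 0.001], [-0.003, 0.003, -1.0]]
wrist_force: [0.1, -0.4, -1.6]
finger_gap: 26.5
grasp_force: 39.7
```

step_arm([
  [[-0.028,-0.035,0,0,0.2],[-0.056,-0.07,0,0,0.2],[-0.084,-0.105,0,0,0.2],[-0.112,-0.14,0,0,0.2],[-0.14,-0.174,0,0,0.2]],
])

```text
clock: 3.2
tcp_pos: [510.7, 8.7, 200.0]
tcp_rot: [[-0.906, 0.424, 0.001], [0.424, 0.906, -0.0], [-0.001, 0.0, -1.0]]
wrist_force: [1.7, 1.0, -0.4]
finger_gap: 26.8
grasp_force: 39.7
```

step_arm([
  [[-0.025,-0.031,0.01,0,0.2],[-0.05,-0.062,0.03,0,0.2],[-0.077,-0.094,0.05,0,0.2],[-0.077,-0.094,0.05,0,0.2],[-0.077,-0.094,0.05,0,0.2]],
])

```text
clock: 3.7
tcp_pos: [540.3, -107.8, 149.2]
tcp_rot: [[-0.905, 0.425, -0.001], [0.425, 0.905, 0.0], [0.001, -0.0, -1.0]]
wrist_force: [0.5, -0.3, -0.4]
finger_gap: 26.3
grasp_force: 39.7
```

```bash
python3 - <<'E'
from h import *
np.set_printoptions(precision=1,suppress=True)
s=env.grab_frame("scene")[:,:,::-1];t=env.grab_frame("top")[:,:,::-1];p=env.get_obs()['tcp_pos'];print(p,proj("scene",p),proj("top",p),proj("scene",[540.7,-109.8,102]),proj("top",[540.7,-109.8,102]))
cv2.imwrite("pics/n2s.png",s);cv2.imwrite("pics/n2t.png",t)
a=cv2.resize(s[155:275,200:320],None,fx=3.3,fy=3.3,interpolation=2);b=cv2.resize(t[155:275,325:445],None,fx=3.3,fy=3.3,interpolation=2)
cv2.imwrite("pics/near2.png",np.hstack([a,b]))
E
```

```text
[ 540.6 -106.5  150.1] [265.9 227. ] [383.1 216.1] [265.9 240.4] [382.2 218.8]
```

View pics/near2.png

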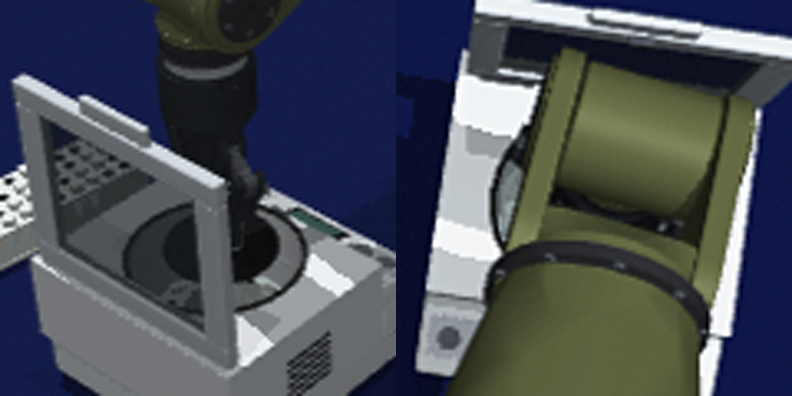

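Left, the lid hangs level above the bowl, centred about on the rotor axis (crop ≈(222,248)); right, the arm hides the rotor. I'll shift ~2.5 mm in −y and lower it, watching the force.

step_arm([
  [[-0.0015,-0.002,0.02,0,0.2],[-0.0015,-0.002,0.034,0,0.2],[-0.0015,-0.002,0.038,0,0.2],[-0.0015,-0.002,0.041,0,0.2],[-0.0015,-0.002,0.044,0,0.2]],
])

```text
clock: 4.3
tcp_pos: [542.0, -110.3, 107.2]
tcp_rot: [[-0.906, 0.423, 0.003], [0.423, 0.906, -0.002], [-0.004, -0.001, -1.0]]
wrist_force: [-0.4, -9.3, 3.8]
finger_gap: 26.6
grasp_force: 40.3
```

step_arm([
  [[-0.001,-0.002,0,0,0.2],[-0.001,-0.002,0.002,0,0.2],[-0.001,-0.002,0.003,0,0.2],[-0.001,-0.002,0.003,0,0.2]],
])

```text
clock: 4.7
tcp_pos: [541.1, -111.8, 102.2]
tcp_rot: [[-0.906, 0.424, -0.0], [0.424, 0.906, 0.0], [0.0, -0.0, -1.0]]
wrist_force: [0.9, -0.8, -1.6]
finger_gap: 26.7
grasp_force: 39.9
```

Lateral force is gone and the spindle is in the bore. Lowering to the hub.

step_arm([
  [[0,0,0.002,0,0.2],[0,0,0.003,0,0.2],[0,0,0.004,0,0.2],[0,0,0.004,0,0.2]],
])

```text
clock: 5.1
tcp_pos: [541.1, -111.9, 98.5]
tcp_rot: [[-0.906, 0.424, -0.0], [0.424, 0.906, 0.0], [0.0, 0.0, -1.0]]
wrist_force: [-2.1, 0.6, 4.3]
finger_gap: 26.7
grasp_force: 40.4
```

step_arm([
  [[0,0,0.0,0,0.55],[0,0,0.0,0,0.55],[0,0,0.0,0,0.55],[0,0,0.0,0,0.55],[0,0,-0.002,0,0.55]],
])

```text
clock: 5.6
tcp_pos: [540.9, -111.9, 100.1]
tcp_rot: [[-0.906, 0.424, -0.001], [0.424, 0.906, 0.0], [0.001, -0.0, -1.0]]
wrist_force: [-0.5, 0.9, -0.5]
finger_gap: 47.0
grasp_force: 0.0
```

step_arm([
  [[0,0,-0.02,0,0.55],[0,0,-0.06,0,0.55],[0,0,-0.11,0,0.55],[0,0,-0.16,0,0.55],[0,0,-0.2,0,0.55]],
])

```text
clock: 6.1
tcp_pos: [541.0, -111.9, 303.7]
tcp_rot: [[-0.906, 0.424, 0.002], [0.424, 0.906, -0.001], [-0.002, 0.0, -1.0]]
wrist_force: [-0.5, 0.8, -0.7]
finger_gap: 46.8
grasp_force: 0.0
```

step_arm([
  [[0,0,-0.03,-6,0],[0,0,-0.06,-12,0],[0,0,-0.075,-17.6,0],[0,0,-0.075,-17.6,0],[0,0,-0.075,-17.6,0]],
])

```text
clock: 6.6
tcp_pos: [541.0, -111.9, 374.5]
tcp_rot: [[-0.991, 0.133, -0.001], [0.133, 0.991, 0.0], [0.001, 0.0, -1.0]]
wrist_force: [-0.0, 0.7, -1.2]
finger_gap: -0.1
grasp_force: 0.0
```

```bash
python3 - <<'E'
from h import *
np.set_printoptions(precision=3,suppress=True)
s=env.grab_frame("scene")[:,:,::-1];o=env.get_obs();print(o['tcp_pos'],o['tcp_rot'],o['joint_positions'],o['finger_gap'])
p=[541,-112,88];print(proj("scene",p),proj("scene",[541,-112,123]))
cv2.imwrite("pics/n3.png",cv2.resize(s[130:300,180:350],None,fx=3.5,fy=3.5,interpolation=2))
E
```

```text
[ 540.886 -111.905  373.979] [[-0.991  0.133 -0.002]
 [ 0.133  0.991  0.   ]
 [ 0.002  0.    -1.   ]] [-0.27   0.244  1.267 -0.     1.632 -1.708] 0.05473267036795301
[265.518 244.116] [264.779 234.261]
```

View pics/n3.png

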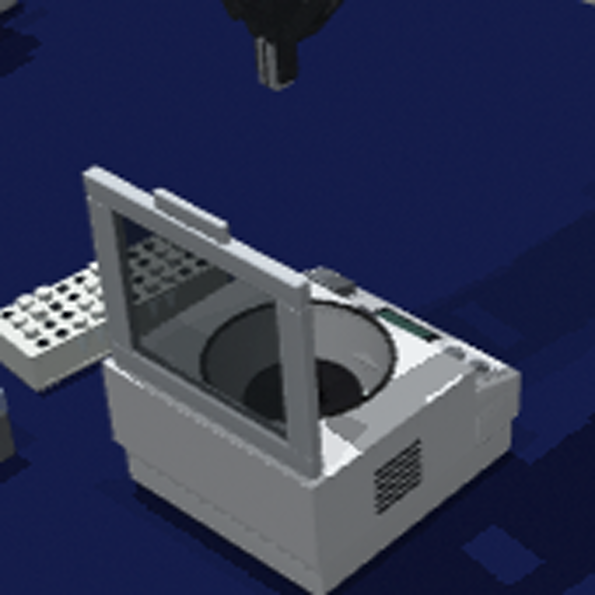

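The lid lies flat in the bowl around the spindle (crop ≈(310,385)), and the cover is still open with its lip at about (190,215). Next the shut fingers go behind the cover.

step_arm([
  [[-0.04,0,0,0,0],[-0.085,0,0,0,0],[-0.13,0,0,0,0],[-0.145,0,0,0,0],[-0.145,0,0.03,0,0]],
])

```text
clock: 7.15
tcp_pos: [687.3, -131.2, 345.3]
tcp_rot: [[-0.991, 0.132, 0.003], [0.132, 0.991, -0.001], [-0.003, -0.0, -1.0]]
wrist_force: [0.9, 1.0, -0.1]
finger_gap: -0.2
grasp_force: 0.0
```

step_arm([
  [[0,0,0.03,0,0],[0,0,0.062,0,0],[0,0,0.062,0,0]],
])

```text
clock: 7.45
tcp_pos: [683.5, -130.5, 277.0]
tcp_rot: [[-0.991, 0.132, -0.01], [0.132, 0.991, 0.002], [0.01, 0.001, -1.0]]
wrist_force: [0.0, -0.0, -0.5]
finger_gap: -0.0
grasp_force: 0.0
```

step_arm([
  [[0.037,0,0.003,0,0],[0.065,0,0.006,0,0],[0.088,0,0.01,0,0],[0.108,0,0.018,0,0],[0.126,0,0.028,0,0]],
])

```text
clock: 7.95
tcp_pos: [559.6, -114.4, 257.1]
tcp_rot: [[-0.991, 0.132, 0.003], [0.132, 0.991, -0.001], [-0.003, -0.0, -1.0]]
wrist_force: [2.9, -0.7, 0.5]
finger_gap: 0.0
grasp_force: 1.2
```

step_arm([
  [[0.016,0,0.014,0,0],[0.031,0,0.029,0,0],[0.042,0,0.046,0,0],[0.052,0,0.065,0,0],[0.052,0,0.065,0,0]],
])

```text
clock: 8.45
tcp_pos: [507.4, -107.5, 189.6]
tcp_rot: [[-0.991, 0.132, -0.002], [0.132, 0.991, 0.001], [0.002, 0.0, -1.0]]
wrist_force: [-0.6, 0.2, 0.2]
finger_gap: 0.0
grasp_force: 0.0
```

step_arm([
  [[0.006,0,0.015,0,0],[0.009,0,0.028,0,0],[0.009,0,0.038,0,0],[0.009,0,0.042,0,0],[0.009,0,0.043,0,0]],
])

```text
clock: 8.95
tcp_pos: [499.9, -106.6, 147.6]
tcp_rot: [[-0.991, 0.13, 0.0], [0.13, 0.991, -0.0], [-0.0, -0.0, -1.0]]
wrist_force: [-0.9, -0.1, 1.2]
finger_gap: -0.0
grasp_force: 0.6
```

step_arm([
  [[0,0,0.002,0,0],[0,0,0.003,0,0],[0,0,0.004,0,0],[0,0,0.004,0,0]],
])

```text
clock: 9.35
tcp_pos: [499.6, -106.5, 143.4]
tcp_rot: [[-0.991, 0.13, 0.0], [0.13, 0.991, -0.0], [-0.0, -0.0, -1.0]]
wrist_force: [0.4, -1.3, 0.7]
finger_gap: -0.2
grasp_force: 0.3
```

```bash
python3 - <<'E'
from h import *
s=env.grab_frame("scene")[:,:,::-1]
cv2.imwrite("pics/n4.png",cv2.resize(s[130:300,180:350],None,fx=3.5,fy=3.5,interpolation=2))
E
```

```text
(no output)
```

View pics/n4.png

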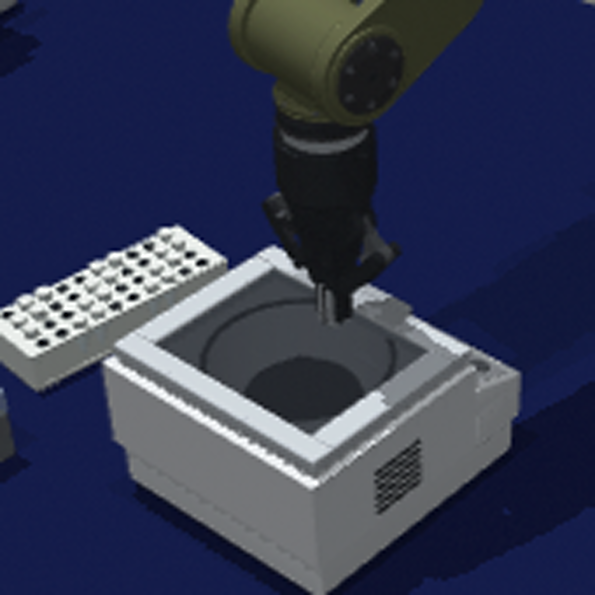

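The cover looks down on the rim; the fingertips are at about (335,320), on the window's recessed pane. I'll keep pressing until the force shows it is against the rim.

step_arm([
  [[0,0,0.001,0,0],[0,0,0.002,0,0],[0,0,0.003,0,0],[0,0,0.003,0,0]],
])

```text
clock: 9.8
tcp_pos: [499.7, -106.5, 142.8]
tcp_rot: [[-0.991, 0.13, 0.002], [0.13, 0.991, -0.001], [-0.002, -0.0, -1.0]]
wrist_force: [-14.7, 3.8, 30.3]
finger_gap: -0.3
grasp_force: 15.2
```

The push reached 30 N with no further travel, so the cover is shut. Up and over to the pulse key.

step_arm([
  [[0,0,-0.03,0,0],[0,0,-0.05,0,0],[0.03,-0.03,-0.05,0,0],[0.06,-0.06,-0.05,0,0],[0.076,-0.075,-0.05,0,0]],
])

```text
clock: 10.3
tcp_pos: [412.4, -171.9, 190.3]
tcp_rot: [[-0.991, 0.131, -0.0], [0.131, 0.991, -0.0], [0.0, -0.0, -1.0]]
wrist_force: [0.4, 0.7, 0.7]
finger_gap: -0.2
grasp_force: 0.0
```

step_arm([
  [[0,0,0.02,0,0],[0,0,0.05,0,0],[0,0,0.065,0,0],[0,0,0.065,0,0]],
])

```text
clock: 10.7
tcp_pos: [413.3, -170.5, 123.6]
tcp_rot: [[-0.991, 0.13, -0.003], [0.13, 0.991, 0.002], [0.003, 0.001, -1.0]]
wrist_force: [0.8, -0.7, 0.3]
finger_gap: 0.3
grasp_force: 0.0
```

```bash
python3 - <<'E'
from h import *
s=env.grab_frame("scene")[:,:,::-1];t=env.grab_frame("top")[:,:,::-1];o=env.get_obs();print(o['tcp_pos'],o['wrist_force'])
a=cv2.resize(s[165:285,210:330],None,fx=3.3,fy=3.3,interpolation=2);b=cv2.resize(t[155:285,325:445],None,fx=3.3,fy=3.3,interpolation=2)[:396]
cv2.imwrite("pics/n5.png",np.hstack([a,b]))
E
```

```text
[ 414.47005028 -171.00113674  125.77709467] [-0.12888136  0.96741425  0.72703686]
```

View pics/n5.png

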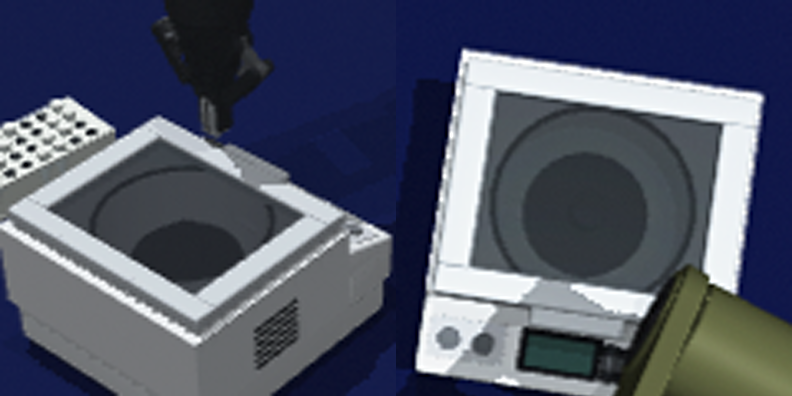

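The cover lies flat and shut, with the lid centred under the window (right, ≈(587,210)). The fingertips are above the pulse key (left, ≈(212,135)). Pressing gradually.

step_arm([
  [[0,0,0.008,0,0],[0,0,0.012,0,0],[0,0,0.015,0,0],[0,0,0.017,0,0],[0,0,0.017,0,0]],
])

```text
clock: 11.3
tcp_pos: [414.6, -171.0, 108.4]
tcp_rot: [[-0.991, 0.13, 0.001], [0.13, 0.991, -0.0], [-0.001, -0.0, -1.0]]
wrist_force: [0.3, 0.2, 2.2]
finger_gap: 0.1
grasp_force: 1.5
```

step_arm([
  [[0,0,0.001,0,0],[0,0,0.002,0,0],[0,0,0.003,0,0],[0,0,0.003,0,0]],
])

```text
clock: 11.7
tcp_pos: [414.5, -171.1, 105.4]
tcp_rot: [[-0.991, 0.13, 0.001], [0.13, 0.991, -0.0], [-0.001, -0.0, -1.0]]
wrist_force: [0.9, 0.1, 5.9]
finger_gap: 0.1
grasp_force: 2.4
```

step_arm([
  [[0,0,0.0005,0,0],[0,0,0.001,0,0],[0,0,0.0015,0,0],[0,0,0.0015,0,0]],
])

```text
clock: 12.1
tcp_pos: [414.7, -171.1, 104.3]
tcp_rot: [[-0.991, 0.13, 0.001], [0.13, 0.991, -0.001], [-0.001, -0.0, -1.0]]
wrist_force: [1.8, 0.4, 8.2]
finger_gap: -0.1
grasp_force: 3.8
```

step_arm([
  [[0,0,0.0003,0,0],[0,0,0.0006,0,0],[0,0,0.0008,0,0],[0,0,0.0008,0,0],[0,0,0.0008,0,0]],
])

```text
clock: 12.6
tcp_pos: [414.9, -171.2, 104.0]
tcp_rot: [[-0.991, 0.13, 0.002], [0.13, 0.991, -0.001], [-0.002, -0.001, -1.0]]
wrist_force: [-1.6, 1.4, 15.9]
finger_gap: -0.1
grasp_force: 7.9
```

The force now rises steeply after about 6 mm of travel, so the key is at its stop with about 16 N on it. Handing in while holding.

```bash
python3 -c "
from station import env
o=env.get_obs();print(o['wrist_force'],o['tcp_pos']);print(env.hand_in())"
```

```text
[-1.60344028  1.44750191 15.94584116] [ 414.89716162 -171.20020988  104.02564203]
the job is handed in; nothing more can be done
None
```

I put the rotor lid on the rotor, shut the cover, and handed the job in with the pulse key held at its stop at about 16 N, after 12.6 s; no verdict came back.

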